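# Set the offer-of-the-day arrow and ring the counter bell

## Robot

A 6-joint arm with a two-finger parallel gripper is mounted at the origin on a cart in front of the work surface, level with it; the furniture and walls round the work are solid. World frame = base frame: x ahead of the robot, y to its left, z up, the work surface at z = 0. Lengths are in m, angles in degrees, forces in N, time in s.
With the tool pointing down it reaches from about 0.35 to 0.725 m from the base axis. Payload 6 kg.
Tool frame: the origin (TCP) lies on the centre line of the jaws, within the pads' length; the fingertips stand 17 mm ahead of it and the grasp point (between the pads) lies 2 mm behind it; z points along the fingers, y is the line along which they close (so a half turn about z gives the same grasp; the last joint's range is limited). The gripper opens to 85 mm and grips with 20 to 120 N. Pads are 22 mm wide; open, the fingers measure 114 mm over their backs; the gripper's body (76 mm by 85 mm) begins 54 mm behind the grasp point. The pads swing forward as they close: fully open they stand 13 mm farther back than shut.
Start: joints at [-49.578, 2.303, 4.859, 0, -92.561, -19.12], TCP at [0.218, -0.559, 0.248] pointing down, gripper open.
Joint ranges: [-146.85, 146.85], [-73.84, 115.35], [-62.03, 85.46], [-188.31, 113.3], [-161.28, -10.13], [-171.36, 171.36]. Speed limits (degrees/s): [147.25, 147.25, 172.46, 180, 180, 180].

## Interface

Orientations are given as [roll, pitch, yaw] about the fixed x, y, z axes, in that order (R = Rz(yaw) Ry(pitch) Rx(roll)).
In Python, from plant import env gives the robot as it stands. The module is installed in compiled form; this text tells all that it offers.
- The arm moves only by the tool send_rows, never from a script. Its argument "series" is a list of rows, each an object with "slide": the shift along the world's x, y, z in cm, a list of three; "twist": the turn, a rotation vector about the world's x, y, z in degrees, a list of three; "gripper": the closure in counts, from 0 (fully open) to 255 (shut). In form: [{"slide": [dx, dy, dz], "twist": [ax, ay, az], "gripper": gripper}, ...]. A call has exactly 10 rows; each row is the pose to reach, as a shift and turn from the pose commanded when the call began; what a row does not reach only later rows make up. A row lasts 1/8 s, in which the tool goes at most 62.5 mm and 10.7 degrees, less where a joint would pass 70% of its speed; a pose out of reach is approached as far as the arm can. A call with a gripper value outside its range is refused whole. The fingers move at their own pace and stop on an object; "squeeze" is the grip in N (left out, the last holds). Time passes only in rows, so rows that repeat a pose let the fingers close, or fill a call up. It gives the time, the measured TCP pose, the force, the opening and the grip force at its end, in the units of the state.
- env.sense(): the state, without advancing time (a new reading comes with each control period).
- env.camera(name): name is "scene" or "top" or "wrist"; returns a dict with "img" (400x640x3 uint8, blue, green, red), "range_z" (400x640 float32, m along the optical axis (not along the pixel's ray), 0 where there is no reading), "mtx" (3x3 intrinsics, pixels), "dist_coeffs" ([k1, k2, p1, p2, k3] as OpenCV has them; the pictures are not rectified), "xyz" and "attitude" of the camera in the world; the wrist camera has in their place "tool_from_camera" (4x4, takes a point from camera to tool coordinates, whose origin is the TCP and whose axes are the flange's). Camera axes: x right, y down, z forward; pixel columns grow to the right and rows downward; lengths in m; the calibration is good to about 2 mm. A picture is of the moment at which its call begins: read the wrist's pose just before it.
- env.job_done(): hands the job in; it is judged then, once.
The state is a dict: "time": time; "qpos": joint angles; "joint_velocities": joint speeds; "effort": joint torques, N m; "ee_pos": TCP position; "tool_rot": TCP orientation; "wrist_force": force on the tool from outside, world axes, zero at the start; "ft_torque": the same for the moment, N m; "finger_gap": finger opening in m; "grip_force": force on a finger pad.
Only numpy, scipy, OpenCV 4.12 (cv2) and the standard library are available. Lean on these libraries where they do the work, as an engineer would, in place of code of your own. Each camera call takes 0.05 s, during which the arm holds its last target. There are 200 camera calls.

## Task

Soap is today's offer. Push the red arrow of the offer stand round with a fingertip until it points straight at the white bar of soap, leave it there, then press the button of the counter bell all the way down and let go. Do not shift, lift or tip any of the goods on the stand.

Things in the scene. Friction and masses are not known exactly. Their poses are not given: they have to be found in the camera images.
- stand: Offer stand, fixed to the counter: round dark wooden foot (76 mm) with an 18 mm steel post, and round it four cork pads (90 mm across, top 6 mm above the counter) centred 122 mm from the post, at 52 and 97 degrees to either side of the stand's +x. Origin: foot of the post, on the counter; z up. Turned at most 0.12 rad from the world axes.
- arrow (a joint): Angle of the red arrow about the post, rad: 0 along the stand's +x (away from the robot), growing anticlockwise from above (to the left). Turns from -2.0 to 2.0, starts within 0.35 of 0. Friction of about 0.07 N m holds it where it is left; it has no spring and no detents.
- arrow_axis (a point): On the arrow's turning axis at its mid-height, 165 mm above the counter; x along the arrow, y to its left, z up. Arrow: level red bar 12 mm thick, 26 mm high, from the 26 mm hub out to 112 mm, with a V head 55 mm wide between 85 and 127 mm from the axis. A brass nut on the hub ends 188 mm above the counter. It swings clear above all the goods (at most 130 mm high there).
- arrow_tip (a point): Point of the arrow's head, 127 mm from the axis, at the arrow's mid-height; axes as arrow_axis.
- soap: White paper-wrapped bar of soap, 47 x 48 x 26 mm, loose on one of the four pads. Origin: centre of its underside.
- honey_jar: Full honey jar with orange-brown lid, 83 mm across, 123 mm high, loose on another pad. Origin: centre of its underside.
- bottle: Small dark brown bottle with pale cap, 41 mm across, 120 mm high, loose on another pad. Origin: centre of its underside.
- mug: White mug with blue pattern, 82 mm across, 91 mm high, with a handle, loose on another pad. Origin: underside, midway between the handle's outer edge and the far wall.
- bell_button (a joint): Travel of the bell's button, m: 0 up, 0.006 fully down. A spring brings it back; it takes 1.4 N to start and 4 N to hold fully down.
- bell_top (a point): Centre of the top of the bell's button, 60 mm above the counter when up. The bell is a steel dome 76 mm across on a black foot (86 mm), fixed to the counter; the brass button is 22 mm across, and stands 17 mm proud of the dome's collar. A 224 mm high counter scale stands behind it, with its front 0.57 m from the robot's axis.
Not all that is in view belongs to the job. Leave any turquoise look-alike of the soap alone.

How it is judged (in metres and radians):
On the way, in this order (a step that is already met when the one before it is completed fails the run):
1. the arrow rests pointing at the soap (y of soap in the frame of arrow_axis between -0.022 and 0.022 m and x of soap in the frame of arrow_axis above 0.05 m and velocity of joint arrow between -0.05 and 0.05 rad/s), for 0.3 s.
2. the bell's button is pressed down (value of joint bell_button above 0.0045 m), for 0.05 s.
At the end, for the whole second after the job is handed in: The arrow is at rest and its line passes within 22 mm of the soap's centre, on the soap's side; the bell's button is up again (less than 1 mm down) after having been pressed at least 4.5 mm; the four goods stand upright within 15 mm of where they were (all of step 1 and value of joint bell_button below 0.001 m and distance of each of soap, honey_jar, bottle, mug from where it was at the start of the episode below 0.015 m and angle between each of soap, honey_jar, bottle, mug's own z axis and vertical below 0.15 rad); the robot touches nothing.
It fails at once if any of the four goods shifted or lifted more than 15 mm, or tipped more than 0.3 rad (distance of any of soap, honey_jar, bottle, mug from where it was at the start of the episode above 0.015 m or angle between any of soap, honey_jar, bottle, mug's own z axis and vertical above 0.3 rad).
It also fails if it takes over 56 s, if anything falls off the work surface, if the arm or the gripper's body presses on something with over 40 N, if the wrist force passes 120 N, or if a joint passes its speed limit or range.

## Working session

There is one attempt and no reset: what is moved stays moved. The work goes in short steps, Python scripts to look and compute and a tool call to move; the robot and the scene stay as the last step left them, time stands still between calls to the robot, and variables do not carry over. Pictures are saved under pics/ and viewed, at most 10 in all, crops included, and the job is handed in when it is done.

Besides the shell and the picture viewer there is one more tool, called after "Request:" as a command line: name --argument value ..., lists and objects as JSON in quotes. send_rows: Moves the arm, as the interface text tells. Its arguments: {"type":"object","properties":{"series":{"type":"array","items":{"type":"object","properties":{"slide":{"type":"array","items":{"type":"number"}},"twist":{"type":"array","items":{"type":"number"}},"gripper":{"type":"number"}}}},"squeeze":{"type":"number"}},"required":["series"]}

```bash
mkdir -p pics; cat > h.py <<'E'
import numpy as np, cv2
from scipy.spatial.transform import Rotation as R
from plant import env
def cam(n):
    c=env.camera(n); np.savez('pics/%s.npz'%n,**c); return c
def world(c,u,v,z=None):
    # world point by depth, or on plane z
    K=np.array(c['mtx']);p=cv2.undistortPoints(np.array([[[u,v]]],float),K,np.array(c['dist_coeffs']))[0,0]
    a=np.array(c['attitude'],float)
    M=a if a.shape==(3,3) else R.from_euler('xyz',a,degrees=True).as_matrix()
    d=M@np.array([p[0],p[1],1.]);o=np.array(c['xyz'])
    t=c['range_z'][int(v),int(u)] if z is None else (z-o[2])/d[2]
    return o+t*d
E
python3 - <<'E'
from h import *
print(env.sense())
for n in ('scene','top'):
    c=cam(n);cv2.imwrite('pics/%s1.png'%n,c['img']);print(n,c['xyz'],c['attitude'],c['mtx'])
E
```

```text
{'time': 0.0, 'qpos': array([-4.95771918e+01,  2.33799639e+00,  4.80239494e+00, -2.68340257e-02,
       -9.25612587e+01, -1.91193471e+01]), 'joint_velocities': array([ 0.02271267, -0.05686121, -0.03203466,  0.0548182 , -0.01133168,
       -0.09899548]), 'effort': array([ 3.12753118e-04, -3.68198884e+01,  3.47410226e+01,  6.93223402e+00,
       -5.43364775e-03, -3.26143613e-06]), 'ee_pos': array([ 0.2179549, -0.5586946,  0.2472851]), 'tool_rot': array([ 1.79899702e+02, -6.39479885e-03, -1.58695357e+02]), 'wrist_force': array([-0.07214229,  0.47045147, -0.81757294]), 'ft_torque': array([ 0.02731493, -0.00566083, -0.00454503]), 'grip_force': 0.0, 'finger_gap': 0.08552015504246914}
scene [-0.14742139 -0.96221425  0.73710227] [-120.32412784   -0.76672869  -36.16598357] [[517.44379342   0.         322.56842206]
 [  0.         517.44379342 204.26271267]
 [  0.           0.           1.        ]]
top [ 0.31705574 -0.12575092  0.98356266] [-1.66732549e+02 -7.99714755e-02 -8.91894766e+01] [[396.80683823   0.         318.18812624]
 [  0.         396.80683823 203.82844839]
 [  0.           0.           1.        ]]
```

View pics/top1.png

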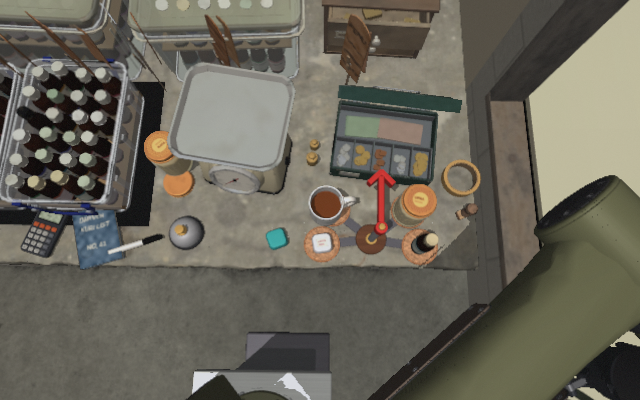

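View pics/scene1.png

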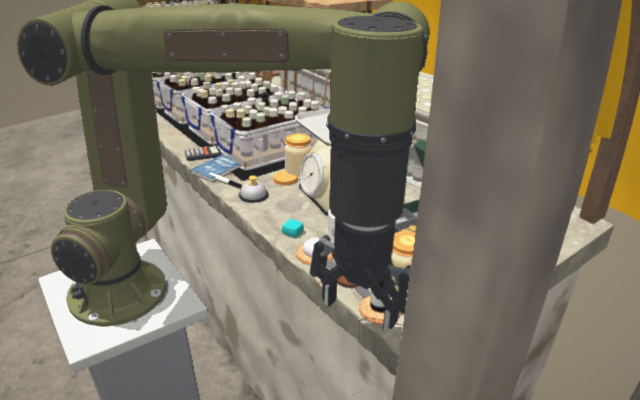

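The top view shows the arrow hub at about (381,228) with its tip at (380,172), and the bell button at about (184,231). Two things could be the soap: the white bar on a cork pad at (321,243), and the turquoise block on the bare counter at (277,238). The white one fits, since it is wrapped in white and stands on the left rear pad (+97°). I'll confirm that in a crop.

```bash
python3 - <<'E'
from h import *
c=dict(np.load('pics/top.npz'))
im=c['img'];cv2.imwrite('pics/crop1.png',cv2.resize(im[160:280,260:460],None,fx=4,fy=4,interpolation=cv2.INTER_CUBIC))
for n,u,v,z in [('soap',321,242,.032),('hub',381,228,.188),('tip',380,172,.178),('foot',371,238,.005),('bell',184,231,.06),('padmug',328,203,.09),('honey',420,200,.129),('bottle',430,241,.126),('turq',277,238,.02)]:
    print(n,world(c,u,v,z).round(3),world(c,u,v).round(3))
# red arrow pixels
hsv=cv2.cvtColor(im,cv2.COLOR_BGR2HSV)
m=((hsv[...,0]<5)|(hsv[...,0]>175))&(hsv[...,1]>180)&(hsv[...,2]>120)
v,u=np.nonzero(m);k=(u>350)&(u<415)&(v>160)&(v<240)
P=np.array([world(c,a,b) for a,b in zip(u[k],v[k])]);P=P[abs(P[:,2]-.178)<.015]
print(len(P),P.min(0),P.max(0),np.median(P,0))
L=cv2.fitLine(P[:,:2].astype(np.float32),cv2.DIST_HUBER,0,.01,.01).ravel();print(L)
# bell button by depth
Q=np.array([world(c,a,b) for a in range(165,206) for b in range(212,255)])
print('bell top',Q[(Q[:,2]>.052)&(Q[:,2]<.075)].mean(0), (Q[:,2]>.052).sum(),Q[:,2].max())
# soap top by depth
Q=np.array([world(c,a,b) for a in range(305,338) for b in range(225,262)]);s=Q[(Q[:,2]>.026)&(Q[:,2]<.04)];print('soap',s.mean(0),s.min(0),s.max(0))
E
```

```text
soap [ 0.447 -0.132  0.032] [ 0.447 -0.132  0.033]
hub [ 0.456 -0.252  0.188] [ 0.456 -0.252  0.188]
tip [ 0.578 -0.255  0.178] [ 0.578 -0.255  0.178]
foot [ 0.463 -0.256  0.005] [ 0.455 -0.249  0.057]
bell [0.465 0.19  0.06 ] [0.467 0.196 0.043]
padmug [ 0.53  -0.147  0.09 ] [ 0.538 -0.147  0.057]
honey [ 0.531 -0.35   0.129] [ 0.531 -0.35   0.128]
bottle [ 0.44  -0.368  0.126] [ 0.44  -0.368  0.127]
turq [ 0.457 -0.024  0.02 ] [ 0.456 -0.025  0.025]
504 [ 0.4483817  -0.28574848  0.16478696] [ 0.58349869 -0.22919981  0.18274923] [ 0.54067171 -0.25454562  0.17731832]
[ 0.9992148  -0.03961979  0.5287918  -0.25523347]
bell top [0.4712111  0.20379458 0.05915414] 80 0.9835626631171585
soap [ 0.44745498 -0.13397984  0.03090786] [ 0.42358924 -0.15874292  0.02601869] [ 0.46971732 -0.11002561  0.03588989]
```

View pics/crop1.png

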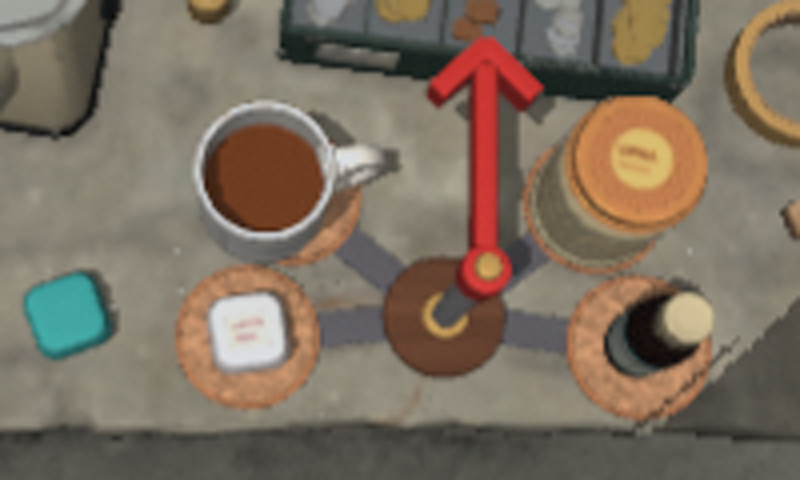

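The crop confirms it: the white wrapped soap is on a cork pad at crop (247,332), and the turquoise block at crop (67,313) sits off the stand. The measured heights match: soap 32 mm, nut 188 mm, bell button about 60 mm. I'll bring the closed fingertips to the right of the arrow, with the pad side facing it.

Request:
send_rows --series '[{"slide": [3.8,3.2,0],"twist": [0,0,8.4],"gripper": 255},{"slide": [7.5,6.5,0],"twist": [0,0,16.8],"gripper": 255},{"slide": [11.3,9.8,0],"twist": [0,0,25.1],"gripper": 255},{"slide": [15,13,0],"twist": [0,0,33.5],"gripper": 255},{"slide": [18.8,16.2,0],"twist": [0,0,42],"gripper": 255},{"slide": [22.5,19.5,0],"twist": [0,0,50.3],"gripper": 255},{"slide": [26.3,22.8,0],"twist": [0,0,58.6],"gripper": 255},{"slide": [30.1,25.5,0],"twist": [0,0,67],"gripper": 255},{"slide": [30.1,25.5,0],"twist": [0,0,67],"gripper": 255},{"slide": [30.1,25.5,0],"twist": [0,0,67],"gripper": 255}]'

```text
time: 1.35
ee_pos: [0.5188, -0.304, 0.2478]
tool_rot: [179.9, 0.0, -91.7]
wrist_force: [0.3, 0.1, 0.4]
finger_gap: 0.0
grip_force: 0.0
```

```bash
python3 - <<'E'
from h import *
s=env.sense();c=cam('wrist');cv2.imwrite('pics/w1.png',c['img']);print(s['qpos'].round(1),s['ee_pos'],s['tool_rot'],s['finger_gap'])
T=np.eye(4);T[:3,:3]=R.from_euler('xyz',s['tool_rot'],degrees=True).as_matrix();T[:3,3]=s['ee_pos'];T=T@np.array(c['tool_from_camera'])
c['xyz']=T[:3,3];c['attitude']=T[:3,:3];np.savez('pics/w1.npz',**c)
E
```

```text
[-11.3   2.5   5.1   0.  -92.6   9.6] [ 0.51878622 -0.30395456  0.24779345] [ 1.79934200e+02  6.01454774e-03 -9.17235631e+01] 2.2109517636796563e-05
```

View pics/w1.png

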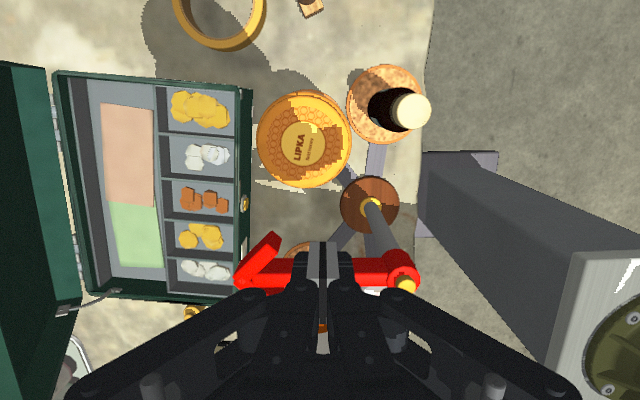

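The wrist view shows the closed tips at about (325,250), right of the arrow, with the nut at (404,286) and the honey jar well below. I'll compute the arc, and check the axis from the nut.

```bash
python3 - <<'E'
from h import *
c=dict(np.load('pics/w1.npz'));print('nut',world(c,405,286,.188),world(c,405,286),'tip',world(c,236,286,.178))
A=np.array([.458,-.252]);p0=np.array([.5188,-.304])
def p(t,d=.017,r=.062):
    t=np.radians(t);return A+r*np.array([np.cos(t),np.sin(t)])+d*np.array([np.sin(t),-np.cos(t)])
for t in (-1.5,8,18,28,38,48,58,68,78,85,90,92,95):print(t,((p(t)-p0)*100).round(1),round(t+1.5,1))
E
```

```text
nut [ 0.462684   -0.25657741  0.188     ] [ 0.46274237 -0.25671126  0.18819804] tip [ 0.58522896 -0.25359857  0.178     ]
-1.5 [0.1 3.3] 0.0
8 [0.3 4.4] 9.5
18 [0.3 5.5] 19.5
28 [0.2 6.6] 29.5
38 [-0.1  7.7] 39.5
48 [-0.7  8.7] 49.5
58 [-1.4  9.6] 59.5
68 [-2.2 10.3] 69.5
78 [-3.1 10.9] 79.5
85 [-3.8 11.2] 86.5
90 [-4.4 11.4] 91.5
92 [-4.6 11.5] 93.5
95 [-4.9 11.5] 96.5
```

Request:
send_rows --series '[{"slide": [0,0,-3],"twist": [0,0,0],"gripper": 255},{"slide": [0,0,-6],"twist": [0,0,0],"gripper": 255},{"slide": [0,0,-7.5],"twist": [0,0,0],"gripper": 255},{"slide": [0,1,-7.5],"twist": [0,0,0],"gripper": 255},{"slide": [0,2,-7.5],"twist": [0,0,0],"gripper": 255},{"slide": [0.1,3.0,-7.5],"twist": [0,0,0],"gripper": 255},{"slide": [0.2,3.8,-7.5],"twist": [0,0,4.5],"gripper": 255},{"slide": [0.3,4.5,-7.5],"twist": [0,0,10],"gripper": 255},{"slide": [0.3,5.2,-7.5],"twist": [0,0,16.5],"gripper": 255},{"slide": [0.3,5.5,-7.5],"twist": [0,0,19.5],"gripper": 255}]'

```text
time: 2.65
ee_pos: [0.5225, -0.2485, 0.1747]
tool_rot: [-179.9, -0.1, -72.0]
wrist_force: [-0.6, -2.0, 1.2]
finger_gap: -0.0001
grip_force: 0.7
```

Request:
send_rows --series '[{"slide": [0,0.5,0],"twist": [0,0,5],"gripper": 255},{"slide": [-0.1,1.1,0],"twist": [0,0,10],"gripper": 255},{"slide": [-0.3,1.7,0],"twist": [0,0,15],"gripper": 255},{"slide": [-0.4,2.2,0],"twist": [0,0,20],"gripper": 255},{"slide": [-0.7,2.7,0],"twist": [0,0,25],"gripper": 255},{"slide": [-1.0,3.2,0],"twist": [0,0,30],"gripper": 255},{"slide": [-1.3,3.7,0],"twist": [0,0,35],"gripper": 255},{"slide": [-1.7,4.1,0],"twist": [0,0,40],"gripper": 255},{"slide": [-2.1,4.5,0],"twist": [0,0,45],"gripper": 255},{"slide": [-2.5,4.8,0],"twist": [0,0,50],"gripper": 255}]'

```text
time: 3.9
ee_pos: [0.4975, -0.2005, 0.1745]
tool_rot: [-180.0, -0.2, -22.0]
wrist_force: [2.7, -1.7, 0.0]
finger_gap: -0.0004
grip_force: 0.7
```

```bash
cat > ang.py <<'E'
from h import *
def arrow(save=None):
    c=cam('top');im=c['img']
    if save: cv2.imwrite('pics/%s.png'%save,cv2.resize(im[140:290,250:450],None,fx=3,fy=3,interpolation=cv2.INTER_CUBIC))
    hsv=cv2.cvtColor(im,cv2.COLOR_BGR2HSV)
    m=((hsv[...,0]<5)|(hsv[...,0]>175))&(hsv[...,1]>180)&(hsv[...,2]>120)
    v,u=np.nonzero(m);k=(u>300)&(u<440)&(v>160)&(v<260)
    P=np.array([world(c,a,b) for a,b in zip(u[k],v[k])]);P=P[abs(P[:,2]-.178)<.012]
    L=cv2.fitLine(P[:,:2].astype(np.float32),cv2.DIST_HUBER,0,.01,.01).ravel()
    print(len(P),P.min(0).round(3),P.max(0).round(3),'ang',np.degrees(np.arctan2(L[1],L[0]))%180,L)
    n=np.array([-L[1],L[0]]);print('soap offset from line',n@(np.array([.447,-.134])-L[2:]))
E
python3 -c "
from ang import *
s=env.sense();print(s['ee_pos'],s['tool_rot'],s['wrist_force']);arrow('a1')"
```

```text
[ 0.49754262 -0.20047317  0.17454425] [-1.79986780e+02 -1.52201681e-01 -2.19967688e+01] [ 2.67707275 -1.67414264  0.00327018]
486 [ 0.448 -0.264  0.168] [ 0.514 -0.136  0.182] ang 71.567245 [ 0.3161914   0.9486954   0.48089156 -0.18668598]
soap offset from line 0.04881161740878463
```

View pics/a1.png

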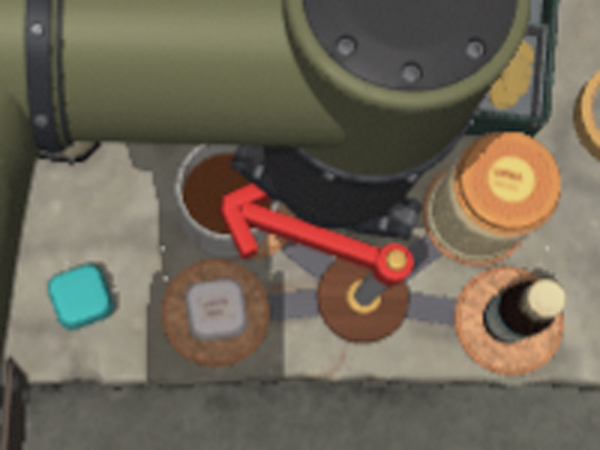

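The arrow tracks the finger and is at 71.6°, head at crop (235,215); the goods haven't moved. About 23.5° remains.

Request:
send_rows --series '[{"slide": [-0.4,0.3,0],"twist": [0,0,4.5],"gripper": 255},{"slide": [-0.8,0.5,0],"twist": [0,0,8.5],"gripper": 255},{"slide": [-1.2,0.7,0],"twist": [0,0,12.5],"gripper": 255},{"slide": [-1.5,0.8,0],"twist": [0,0,15.5],"gripper": 255},{"slide": [-1.8,0.9,0],"twist": [0,0,18.5],"gripper": 255},{"slide": [-2.0,1.0,0],"twist": [0,0,20.5],"gripper": 255},{"slide": [-2.1,1.1,0],"twist": [0,0,22],"gripper": 255},{"slide": [-2.2,1.1,0],"twist": [0,0,23],"gripper": 255},{"slide": [-2.3,1.1,0],"twist": [0,0,23.5],"gripper": 255},{"slide": [-2.3,1.1,0],"twist": [0,0,23.5],"gripper": 255}]'

```text
time: 5.2
ee_pos: [0.4739, -0.1899, 0.1732]
tool_rot: [-180.0, 0.0, 1.3]
wrist_force: [1.3, 1.2, 0.5]
finger_gap: -0.0002
grip_force: 0.6
```

```bash
python3 -c "
from ang import *
arrow('a2')"
```

```text
386 [ 0.426 -0.264  0.166] [ 0.471 -0.131  0.182] ang 91.8355 [ 0.03203006 -0.9994869   0.45343006 -0.17538366]
soap offset from line -0.005101236244656821
```

Within about 5–9 mm of the line; I'll nudge 2 mm more, then back off and rise.

Request:
send_rows --series '[{"slide": [-0.1,0,0],"twist": [0,0,1],"gripper": 255},{"slide": [-0.2,0,0],"twist": [0,0,2],"gripper": 255},{"slide": [-0.2,0,0],"twist": [0,0,2],"gripper": 255},{"slide": [0.5,0,0],"twist": [0,0,2],"gripper": 255},{"slide": [2,0,0],"twist": [0,0,2],"gripper": 255},{"slide": [4,0,0],"twist": [0,0,2],"gripper": 255},{"slide": [4,0,3],"twist": [0,0,2],"gripper": 255},{"slide": [4,0,7],"twist": [0,0,2],"gripper": 255},{"slide": [4,0,8],"twist": [0,0,2],"gripper": 255},{"slide": [4,0,8],"twist": [0,0,2],"gripper": 255}]'

```text
time: 6.5
ee_pos: [0.5143, -0.19, 0.2534]
tool_rot: [180.0, -0.0, 3.3]
wrist_force: [0.3, 0.1, -1.2]
finger_gap: 0.0
grip_force: 0.0
```

```bash
python3 -c "
from ang import *
arrow('a3')"
```

```text
387 [ 0.422 -0.264  0.166] [ 0.477 -0.131  0.183] ang 94.8314 [ 0.08422382 -0.99644685  0.4533705  -0.19053005]
soap offset from line -0.0015866995480399108
```

View pics/a3.png

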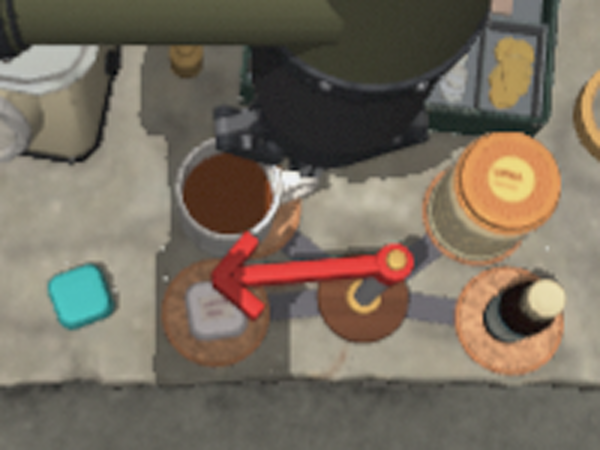

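The arrow points at the soap, with its head above it at crop (225,285), and all the goods are in place. Next I'll locate the bell button.

```bash
python3 - <<'E'
from h import *
c=dict(np.load('pics/top.npz'))
cv2.imwrite('pics/bell.png',cv2.resize(c['img'][150:270,140:300],None,fx=5,fy=5,interpolation=cv2.INTER_CUBIC))
uv=[(a,b) for b in range(212,252) for a in range(165,208)];Q=np.array([world(c,a,b) for a,b in uv])
k=(Q[:,2]>.046)&(Q[:,2]<.075);print(np.c_[np.array(uv)[k],Q[k].round(3)])
Q=np.array([world(c,a,b) for b in range(150,200) for a in range(180,295)]);k=(Q[:,2]>.1)&(Q[:,2]<.22);print('scale',Q[k].min(0),np.hypot(Q[k,0],Q[k,1]).min())
E
```

```text
[]
scale [ 0.57000156 -0.04090167  0.10001624] 0.5702827649661528
```

View pics/bell.png

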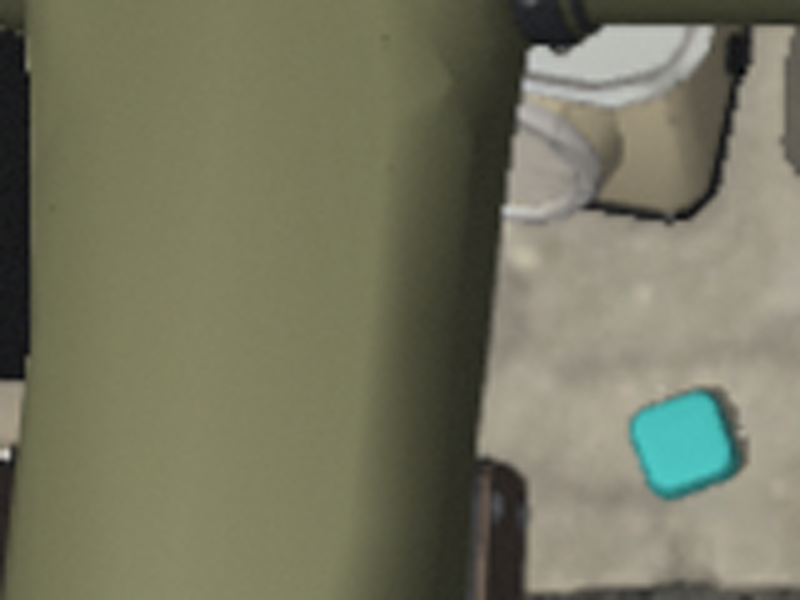

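The arm hides the bell in this frame, so I'll use the first picture.

```bash
python3 - <<'E'
from h import *
im=cv2.imread('pics/top1.png')
cv2.imwrite('pics/bell2.png',cv2.resize(im[205:261,155:215],None,fx=10,fy=10,interpolation=cv2.INTER_CUBIC))
E
```

```text
(no output)
```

View pics/bell2.png

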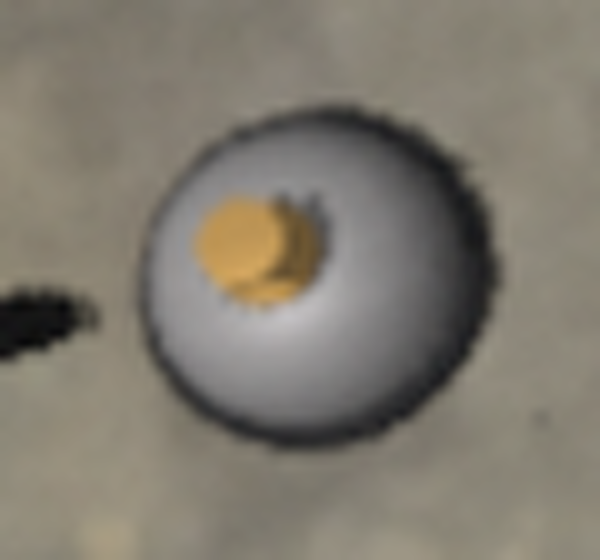

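Button top centre is at crop (241,237), i.e. pixel (178.6,228.2), which gives (0.471, 0.203) at z = 0.06 and agrees with the depth estimate. I'll go above it and turn the tool so the camera side faces away from the scale.

Request:
send_rows --series '[{"slide": [-0.5,4.4,0],"twist": [0,0,-10],"gripper": 255},{"slide": [-1,8.7,0],"twist": [0,0,-20],"gripper": 255},{"slide": [-1.4,13.1,0],"twist": [0,0,-30],"gripper": 255},{"slide": [-1.9,17.5,0],"twist": [0,0,-40],"gripper": 255},{"slide": [-2.4,21.8,0],"twist": [0,0,-50],"gripper": 255},{"slide": [-2.9,26.2,0],"twist": [0,0,-60],"gripper": 255},{"slide": [-3.4,30.6,0],"twist": [0,0,-70],"gripper": 255},{"slide": [-3.8,35,0],"twist": [0,0,-80],"gripper": 255},{"slide": [-4.3,39.3,0],"twist": [0,0,-90],"gripper": 255},{"slide": [-4.3,39.3,0],"twist": [0,0,-93],"gripper": 255}]'

```text
time: 7.8
ee_pos: [0.4699, 0.2052, 0.2507]
tool_rot: [179.8, -0.1, -89.7]
wrist_force: [0.7, -0.2, -0.6]
finger_gap: 0.0001
grip_force: 0.0
```

Request:
send_rows --series '[{"slide": [0,0,-2],"twist": [0,0,0],"gripper": 255},{"slide": [0,0,-4],"twist": [0,0,0],"gripper": 255},{"slide": [0,0,-6],"twist": [0,0,0],"gripper": 255},{"slide": [0,0,-8],"twist": [0,0,0],"gripper": 255},{"slide": [0,0,-10],"twist": [0,0,0],"gripper": 255},{"slide": [0,0,-11.5],"twist": [0,0,0],"gripper": 255},{"slide": [0,0,-12.5],"twist": [0,0,0],"gripper": 255},{"slide": [0,0,-13],"twist": [0,0,0],"gripper": 255},{"slide": [0,0,-13],"twist": [0,0,0],"gripper": 255},{"slide": [0,0,-13],"twist": [0,0,0],"gripper": 255}]'

```text
time: 9.05
ee_pos: [0.4713, 0.2032, 0.1239]
tool_rot: [-180.0, 0.0, -89.7]
wrist_force: [0.2, -0.2, 0.5]
finger_gap: 0.0002
grip_force: 0.0
```

```bash
python3 - <<'E'
from h import *
s=env.sense();c=cam('wrist');cv2.imwrite('pics/w2.png',c['img']);print(s['ee_pos'],s['tool_rot'],s['wrist_force'])
T=np.eye(4);T[:3,:3]=R.from_euler('xyz',s['tool_rot'],degrees=True).as_matrix();T[:3,3]=s['ee_pos'];T=T@np.array(c['tool_from_camera'])
c['xyz']=T[:3,3];c['attitude']=T[:3,:3];np.savez('pics/w2.npz',**c);print(T[:3,3])
E
```

```text
[0.47128049 0.20320408 0.12393765] [-1.79950830e+02  3.09873751e-02 -8.96937539e+01] [ 0.16896261 -0.21688625  0.53299873]
[0.47232564 0.1251564  0.2495679 ]
```

View pics/w2.png

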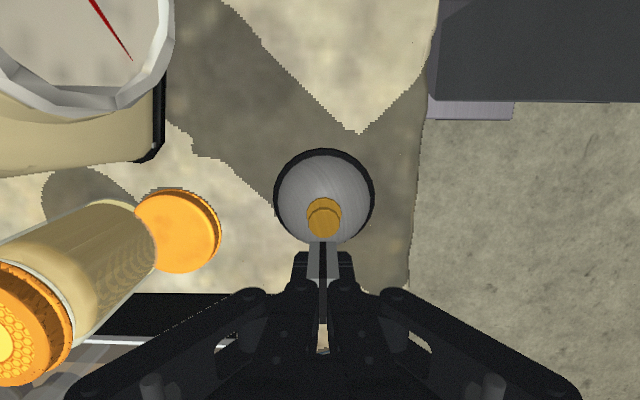

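The button shows at about (323,223), in line with the tips at (323,250). A quick position check before pressing.

```bash
python3 -c "
from h import *
c=dict(np.load('pics/w2.npz'));print(world(c,323,223,.06),world(c,323,223))"
```

```text
[0.47172956 0.2026747  0.06      ] [0.47172966 0.20266223 0.06003049]
```

Request:
send_rows --series '[{"slide": [0,0,-2],"twist": [0,0,0],"gripper": 255},{"slide": [0,0,-3.5],"twist": [0,0,0],"gripper": 255},{"slide": [0,0,-4.3],"twist": [0,0,0],"gripper": 255},{"slide": [0,0,-4.6],"twist": [0,0,0],"gripper": 255},{"slide": [0,0,-4.8],"twist": [0,0,0],"gripper": 255},{"slide": [0,0,-5.0],"twist": [0,0,0],"gripper": 255},{"slide": [0,0,-5.2],"twist": [0,0,0],"gripper": 255},{"slide": [0,0,-5.3],"twist": [0,0,0],"gripper": 255},{"slide": [0,0,-5.3],"twist": [0,0,0],"gripper": 255},{"slide": [0,0,-5.3],"twist": [0,0,0],"gripper": 255}]'

```text
time: 10.35
ee_pos: [0.4713, 0.2031, 0.0711]
tool_rot: [-179.9, 0.0, -89.7]
wrist_force: [-1.2, -1.5, 5.8]
finger_gap: -0.0001
grip_force: 2.9
```

Request:
send_rows --series '[{"slide": [0,0,-0.1],"twist": [0,0,0],"gripper": 255},{"slide": [0,0,-0.1],"twist": [0,0,0],"gripper": 255},{"slide": [0,0,-0.1],"twist": [0,0,0],"gripper": 255},{"slide": [0,0,-0.1],"twist": [0,0,0],"gripper": 255},{"slide": [0,0,-0.1],"twist": [0,0,0],"gripper": 255},{"slide": [0,0,-0.1],"twist": [0,0,0],"gripper": 255},{"slide": [0,0,-0.1],"twist": [0,0,0],"gripper": 255},{"slide": [0,0,-0.1],"twist": [0,0,0],"gripper": 255},{"slide": [0,0,-0.1],"twist": [0,0,0],"gripper": 255},{"slide": [0,0,-0.1],"twist": [0,0,0],"gripper": 255}]'

```text
time: 11.6
ee_pos: [0.4713, 0.2031, 0.071]
tool_rot: [-179.9, 0.0, -89.7]
wrist_force: [-5.9, -1.1, 10.6]
finger_gap: -0.0002
grip_force: 5.3
```

The button is at its stop: the force rose to 10.6 N with no further travel. Releasing.

Request:
send_rows --series '[{"slide": [0,0,0.5],"twist": [0,0,0],"gripper": 255},{"slide": [0,0,1.5],"twist": [0,0,0],"gripper": 255},{"slide": [0,0,3],"twist": [0,0,0],"gripper": 255},{"slide": [0,0,6],"twist": [0,0,0],"gripper": 255},{"slide": [0,0,10],"twist": [0,0,0],"gripper": 255},{"slide": [0,0,14],"twist": [0,0,0],"gripper": 255},{"slide": [0,0,16],"twist": [0,0,0],"gripper": 255},{"slide": [0,0,16],"twist": [0,0,0],"gripper": 255},{"slide": [0,0,16],"twist": [0,0,0],"gripper": 255},{"slide": [0,0,16],"twist": [0,0,0],"gripper": 255}]'

```text
time: 12.85
ee_pos: [0.4705, 0.2028, 0.2277]
tool_rot: [179.9, -0.1, -89.7]
wrist_force: [-0.1, 0.2, 0.4]
finger_gap: -0.0001
grip_force: 0.0
```

```bash
python3 -c "
from ang import *
arrow('a4');s=env.sense();print(s['ee_pos'],s['wrist_force'])
c=cam('top');Q=np.array([world(c,a,b) for a in range(305,338) for b in range(225,262)]);s=Q[(Q[:,2]>.026)&(Q[:,2]<.04)];print('soap',s.mean(0))"
```

```text
495 [ 0.422 -0.264  0.166] [ 0.478 -0.131  0.181] ang 95.45827 [ 0.0951206  -0.99546576  0.45216775 -0.18504336]
soap offset from line -0.00028904201388115863
[0.47062624 0.20282626 0.22791655] [ 0.00193584  0.02044852 -0.08268176]
soap [ 0.44427673 -0.13092621  0.03090065]
```

View pics/a4.png

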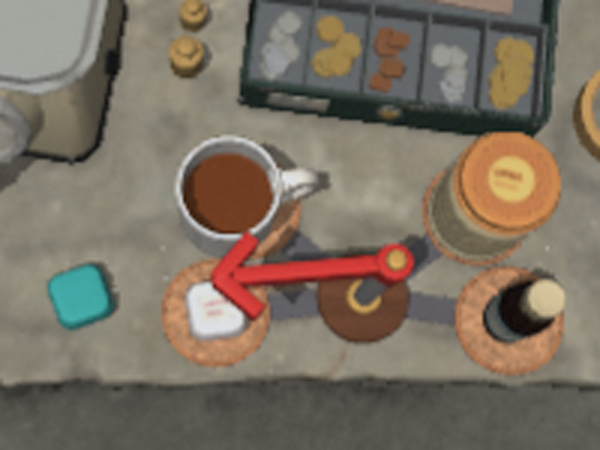

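The arrow (hub at crop (396,260), head at (215,275)) points at the soap at (215,308), and all the goods are where they were.

```bash
python3 -c "
from plant import env
print(env.job_done())"
```

```text
the job is handed in; nothing more can be done
None
```

I turned the arrow to point at the white soap (line within about 1 mm of its centre by my measurement), pressed the bell fully and released it, saw none of the goods moved, and handed the job in; no verdict was returned.

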